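# Lift the condenser arm off its sprung rail and hold it level over the microscope mount

### The job

Pinch the condenser arm from above by its upright rib, at the balance point near the lens barrel, pull it up off the sprung catch of its parking rail and carry it, without letting it tip, to the microscope mount. Finish while holding it there, still, level and unsupported: placed and turned as it would sit, barrel over the ring and saddle over the mount's rail, with about 40 mm of clear air between the saddle's feet and the top of the rail. Do not put it down or let go, and leave the other things on the bench where they are.

Things in the scene. Friction and masses are not known exactly. Their poses are not given: they have to be found in the camera images.
- cond_balance (a point): Balance point of the condenser arm (loose cream casting, 229 mm long, 0.4 to 0.65 kg), to grip across y: inside its upright rib (12 mm thick in y, 40 high, 175 long), 16 mm below the rib's flat top, 24 mm above the saddle plate (36 mm wide). 38 mm clear to the barrel's wall, 143 mm to the thin end. x along the arm to the barrel, z up. Saddle's feet 58 mm, plate underside 32 mm below this point.
- cond_barrel (a point): Middle of the arm's black round lens barrel (48 mm diameter, 62 mm high), on its axis: the arm's heavy end, 62 mm along +x from the balance point and 15 mm below it. The thin other end has a round boss, 22 mm diameter. Same axes as cond_balance.
- dock_seat (a point): Parking stand, fixed: dark steel base 230 x 120 mm with a rail 16 mm wide, 80 long, straddled by the arm's saddle. This point: rail's top, 70 mm above the bench, straight below the parked arm's balance point; x along the rail to the barrel's side, z up. Here a sprung ball on each side holds the saddle's lips: pull straight up, about 10 N besides the weight; free of the balls and rail after 30 mm.
- mount_seat (a point): Microscope mount, fixed: cream cast block, base 230 x 120 mm, with a rail of the same size, no balls. This point: rail's top, 75 mm above the bench, straight below where the arm's balance point belongs; x along the rail towards the ring, z up. With the saddle's feet 40 mm above the rail, the balance point is 98 mm above this point.
- mount_ring (a point): Centre of the top of the mount's black round ring (52 mm diameter, glass centre, 40 mm above the bench), 62 mm along x from mount_seat: the lens barrel belongs straight above it. Two black focus knobs are at the mount's other end.
- objective: Bystander: a small steel microscope objective standing upright, 28 mm diameter, 46 mm high; origin at its underside.
- reagent: Bystander: an amber bottle, 52 mm diameter, 90 mm high; origin at its underside.
- slidebox: Bystander: a flat grey slide box 85 x 60 x 30 mm; origin at its underside.
- dishes: Bystander: a stack of three flat round dishes, white on top, 60 mm diameter, 41 mm high; origin at its underside.
Things that resemble listed ones, but are neither listed nor needed, are in the scene too. What is shaped like the part that bears cond_balance but blue is not meant.

How it is judged (in metres and radians):
On the way:
1. the arm is gripped at its balance point and lifted clear of the parking rail (contact force between cond and the fingers above 2 N and x of the grasp point in the frame of cond_balance between -0.02 and 0.02 m and z of cond_balance in the frame of dock_seat above 0.062 m and contact force between cond and dock below 0.2 N), for 0.2 s.
At the end, for the whole second after the job is handed in: Held within 20 mm of the balance point (along the arm), which is within 12 mm sideways of mount_seat; barrel within 15 mm of the ring's axis, in line within 8 degrees, level within 5; saddle feet 20 to 60 mm above the rail; at rest, not touching mount or stand; bystanders moved under 20 mm (contact force between cond and the fingers above 2 N and x of the grasp point in the frame of cond_balance between -0.02 and 0.02 m and horizontal distance between cond_balance and mount_seat below 0.012 m and horizontal distance between cond_barrel and mount_ring below 0.015 m and angle between the x axis of cond_balance and the x axis of mount_seat, either way round below 0.14 rad and z of cond_balance in the frame of mount_seat between 0.078 and 0.118 m and angle between cond_balance's own z axis and vertical below 0.09 rad and linear speed of cond below 0.02 m/s and angular speed of cond below 0.1 rad/s and contact force between cond and mount below 0.2 N and contact force between cond and dock below 0.2 N and distance of each of objective, reagent, slidebox, dishes from where it was at the start of the episode below 0.02 m); the arm keeps its last pose, push and grip.
It fails at once if the arm tips by more than 20 degrees (angle between cond_balance's own z axis and vertical above 0.35 rad).
It fails at once if a bystander is moved more than 20 mm (distance of any of objective, reagent, slidebox, dishes from where it was at the start of the episode above 0.02 m).
It also fails if it takes over 43 s, if anything falls off the work surface, if the arm or the gripper's body presses on something with over 40 N, if the wrist force passes 120 N, or if a joint passes its speed limit or range.

### The arm

A 6-joint arm with a two-finger parallel gripper is mounted at the origin on the work surface. World frame = base frame: x ahead of the robot, y to its left, z up, the work surface at z = 0. Lengths are in mm, angles in rad, forces in N, time in s.
With the tool pointing down it reaches from about 375 to 925 mm from the base axis. Payload 5.7 kg.
Tool frame: the origin (TCP) lies on the centre line of the jaws, within the pads' length; the fingertips stand 19 mm ahead of it and the grasp point (between the pads) is the TCP (bot.tip_reach is the distance from the TCP to the fingertips, in mm); z points along the fingers, y is the direction in which the jaws open and shut (so a half turn about z gives the same grasp; the last joint's range is limited). The gripper opens to 85 mm and grips with 20 to 120 N. Pads are 22 mm wide; open, the fingers measure 114 mm over their backs; the gripper's body (76 mm by 85 mm) begins 54 mm behind the grasp point. The pads swing forward as they close: fully open they stand 13 mm farther back than shut.
Start: joints at [-1.283, 0.359, 1.51, -0, 1.272, -0.115], TCP at [235.18, -551.956, 250.267] pointing down, gripper open.
Joint ranges: [-2.97, 2.97], [-1.01, 2.36], [0.21, 2.38], [-0.96, 4.11], [0.2, 2.71], [-2.98, 2.98]. Speed limits (rad/s): [2.39, 2.39, 3.14, 3.14, 3.14, 3.14].

### API

Orientations are given as a 3x3 rotation matrix whose columns are the frame's x, y, z axes.
In Python, from rig import bot gives the robot as it stands.
- The arm moves only by the tool apply_moves, never from a script. Its argument "moves" is a list of rows, each a list of 3 entries, a list of its own where there are three numbers: the shift along the world's x, y, z in mm, then the turn about the world's z in degrees, then the opening in per cent of the stroke, from 0 (shut) to 100 (fully open). In form: [[[dx, dy, dz], twist, jaw], ...]. A call has exactly 8 rows; each row is the pose to reach, as a shift and turn from the pose commanded when the call began; what a row does not reach only later rows make up. A row lasts 1/8 s, in which the tool goes at most 62.5 mm and 10.7 degrees, less where a joint would pass 70% of its speed; a pose out of reach is approached as far as the arm can. A call with a gripper value outside its range is refused whole. The fingers move at their own pace and stop on an object; the grip force is fixed at half the most. Time passes only in rows, so rows that repeat a pose let the fingers close, or fill a call up. It gives the time, the measured TCP pose, the force and the opening at its end, in the units of the state.
- bot.state(): the state, without advancing time (a new reading comes with each control period).
- bot.snapshot(name): name is "scene" or "top" or "wrist"; returns (picture, depth): 420x560x3 uint8, blue, green, red; 420x560 float32, mm along the optical axis (not along the pixel's ray), 0 where there is no reading.
- bot.camera_params(name): a dict with "fov_y" (degrees; the focal length in pixels is half the picture's height over the tangent of half this angle, whatever the lens; pixels are square), "cx", "cy" (the principal point, pixels), "R" (3x3) and "t" (3): a world point X has camera coordinates R X + t. Camera axes: x right, y down, z forward; pixel columns grow to the right and rows downward; lengths in mm; the calibration is good to about 2 mm. A picture is of the moment at which its call begins: read the wrist's pose just before it. camera_params takes no time and is no camera call; for the wrist camera it gives the pose at the moment of the call.
- bot.close_job(): hands the job in, once; it reports no verdict.
The state is a dict: "clock": time; "joints": joint angles; "joint_velocities": joint speeds; "tau": joint torques, N m; "position": TCP position; "orientation": TCP orientation; "force": force on the tool from outside, world axes, zero at the start; "ft_torque": the same for the moment, N m; "width": finger opening in mm.
Only numpy, scipy, OpenCV 4.12 (cv2) and the standard library are available. Lean on these libraries where they do the work, as an engineer would, in place of code of your own. Each camera call takes 0.05 s, during which the arm holds its last target.

## Working session

There is one attempt and no reset: what is moved stays moved. The work goes in short steps, Python scripts to look and compute and a tool call to move; the robot and the scene stay as the last step left them, time stands still between calls to the robot, and variables do not carry over. Pictures are saved under pics/ and viewed, and the job is handed in when it is done.

Besides the shell and the picture viewer there is one more tool, called by a JSON object that holds its "fn" and its "kwargs". apply_moves: Moves the arm, as the interface text tells. Its arguments: {"type":"object","properties":{"moves":{"type":"array","items":{"type":"array"}}},"required":["moves"]}

```bash
mkdir -p pics
cat > h.py <<'E'
import numpy as np,cv2,pickle
from rig import bot
def snap(n,tag):
    P=bot.camera_params(n); p,d=bot.snapshot(n); cv2.imwrite(f'pics/{tag}.png',p); pickle.dump((P,p,d),open(f'{tag}.pkl','wb')); return P,p,d
def load(tag): return pickle.load(open(f'{tag}.pkl','rb'))
def cloud(P,d):
    f=d.shape[0]/2/np.tan(np.radians(P['fov_y'])/2)
    v,u=np.mgrid[:d.shape[0],:d.shape[1]]
    C=np.stack([(u-P['cx'])/f*d,(v-P['cy'])/f*d,d],-1)
    return (C-np.array(P['t']))@np.array(P['R'])
E
python3 - <<'E'
from h import *
for n in('scene','top'): 
    P,p,d=snap(n,n+'0'); print(n,P)
s=bot.state();print(s['clock'],s['width'],s['force'])
E
```

```text
scene {'fov_y': 52.93621902329025, 'cx': 284.1844711931895, 'cy': 213.03000529240106, 'R': array([[-0.70923181,  0.7046665 ,  0.02086518],
       [ 0.38158748,  0.40860971, -0.82911344],
       [-0.59277418, -0.58007174, -0.55869092]]), 't': array([ 483.72544685,  -49.23371605, 1315.0428615 ])}
top {'fov_y': 42.94715737780007, 'cx': 276.4226565291131, 'cy': 213.0440700497665, 'R': array([[ 0.01895757, -0.99980256, -0.00595482],
       [-0.9966178 , -0.0184202 , -0.0800853 ],
       [ 0.0799598 ,  0.0074529 , -0.99677023]]), 't': array([-211.4458107 ,  533.98274584, 1418.09678281])}
0.1 85.39072231964282 [ 0.1574702  -0.03650585 -1.0048728 ]
```

View pics/scene0.png

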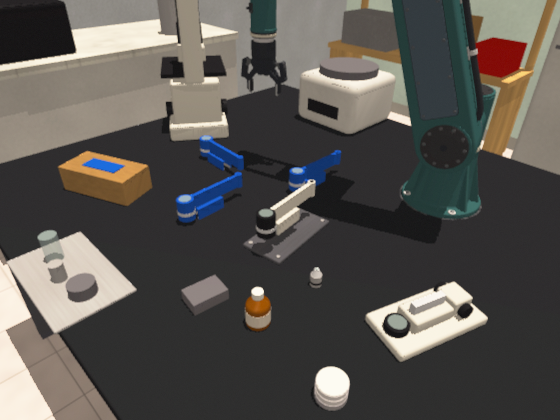

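View pics/top0.png

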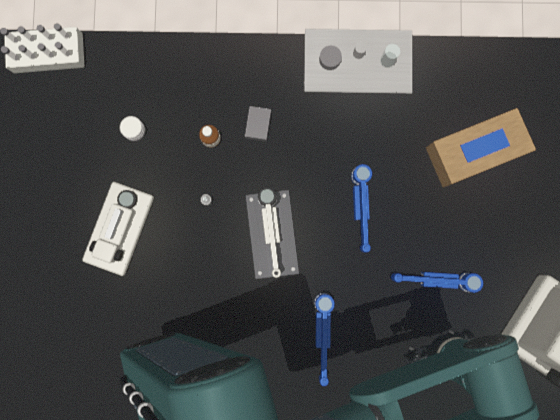

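The top view shows the cream arm on the dark stand at about (270,232), with its barrel at (267,196) and its boss at (276,272). The blue look-alikes are at (363,208), (440,281) and (324,335), and I reject them for colour. The mount is at (118,228) with its ring at (127,199). The cream microscope at scene (198,90) isn't the target either. Next I'll take a close crop and measure.

Run:
```python
from h import *
P,p,d=load('top0')
a=cv2.resize(p[180:290,230:320],None,fx=5,fy=5,interpolation=cv2.INTER_CUBIC)[:550,:400]
b=cv2.resize(p[175:285,75:165],None,fx=5,fy=5,interpolation=cv2.INTER_CUBIC)[:550,:400]
a=cv2.resize(p[180:290,235:315],None,fx=5,fy=5,interpolation=cv2.INTER_CUBIC)
b=cv2.resize(p[175:285,78:158],None,fx=5,fy=5,interpolation=cv2.INTER_CUBIC)
cv2.imwrite('pics/crop0.png',np.hstack([a,b]))
W=cloud(P,d)
for u,v in [(267,196),(276,272),(271,230),(273,250),(269,215),(255,270),(127,199),(118,222),(110,240),(104,265),(206,200),(209,133),(132,128),(258,122)]:
    print((u,v),W[v,u].round(1))
```

```text
(267, 196) [ 573.2 -177.5  113.8]
(276, 272) [ 382.7 -203.9  116. ]
(271, 230) [ 487.3 -189.3  116.1]
(273, 250) [ 437.3 -195.4  119.1]
(269, 215) [ 524.8 -183.6  117.9]
(255, 270) [ 383.8 -146.5    9. ]
(127, 199) [567.1 199.6  34.4]
(118, 222) [503.8 214.9  54.9]
(110, 240) [456.1 235.1  50.9]
(104, 265) [389.8 256.3  25.8]
(206, 200) [567.4 -13.5  42.7]
(209, 133) [738.5 -22.3  86.4]
(132, 128) [760.1 193.4  36.4]
(258, 122) [ 782.7 -147.    35.8]
```

View pics/crop0.png

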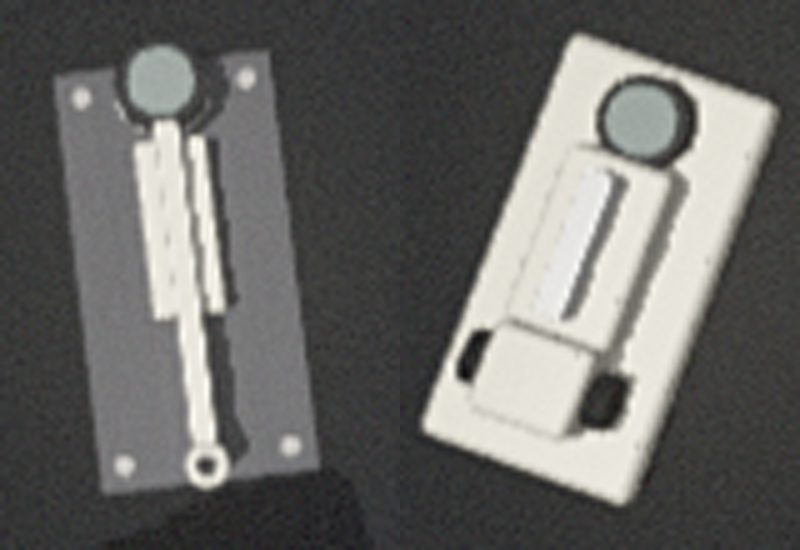

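```bash
cat >> h.py <<'E'
def px(P,u,v,z,H=420):
    f=H/2/np.tan(np.radians(P['fov_y'])/2)
    r=np.array(P['R']).T@np.array([(u-P['cx'])/f,(v-P['cy'])/f,1]); c=-np.array(P['R']).T@np.array(P['t'])
    return c+r*(z-c[2])/r[2]
E
python3 - <<'E'
from h import *
P,p,d=load('top0'); W=cloud(P,d)
# crop->px
A=lambda x,y:(235+(x+.5)/5-.5,180+(y+.5)/5-.5)
B=lambda x,y:(78+(x-400+.5)/5-.5,175+(y+.5)/5-.5)
print('barrel',px(P,*A(160,78),118),'boss',px(P,*A(207,466),118))
print('rib end',px(P,*A(167,122),118))
m=(W[...,2]>108)&(W[...,2]<126)&(W[...,0]>360)&(W[...,0]<600)&(W[...,1]<-150)&(W[...,1]>-230)
Q=W[m];print(len(Q),np.median(Q[:,2]))
v,u=np.nonzero(m);R=np.array([px(P,a,b,118) for a,b in zip(u,v)])
k=(R[:,0]<535)&(R[:,0]>395);vx=cv2.fitLine(R[k][:,:2].astype(np.float32),cv2.DIST_L1,0,.01,.01).ravel();print('rib line',vx,np.degrees(np.arctan2(vx[1],vx[0])))
r=R[~k&(R[:,0]>545)];print('barrel c',cv2.minEnclosingCircle(r[:,:2].astype(np.float32)))
# mount
print('ring',px(P,*B(645,120),40))
for q in [(582,32),(778,105),(630,505),(425,432)]: print('corner',px(P,*B(*q),22)) 
for q in [(596,172),(616,178),(573,320),(540,312)]: print('rail',px(P,*B(*q),75))
for z in [(575,240)]: 
  u,v=B(*z); print(W[int(round(v)),int(round(u))])
mm=(W[...,2]>68)&(W[...,2]<82)&(abs(W[...,1]-220)<50)&(abs(W[...,0]-490)<80)
print(mm.sum(),W[mm].mean(0),np.array(np.nonzero(mm)).mean(1))
mm&=W[...,0]>0
v,u=np.nonzero(mm);R=np.array([px(P,a,b,75) for a,b in zip(u,v)]);print(cv2.minAreaRect(R[:,:2].astype(np.float32)))
E
```

```text
barrel [ 574.69007487 -176.53840209  118.        ] boss [ 380.76788651 -203.91777434  118.        ]
rib end [ 552.48424893 -180.51622606  118.        ]
648 117.52048461710424
rib line [ 9.9006742e-01  1.4059317e-01  5.2252673e+02 -1.8390894e+02] 8.082171
barrel c ((570.923095703125, -177.63897705078125), 24.732637405395508)
ring [567.59093549 199.07094912  40.        ]
corner [616.75067131 240.50310702  22.        ]
corner [578.90326049 132.60593377  22.        ]
corner [362.51411138 203.75185906  22.        ]
corner [399.26115867 315.41133309  22.        ]
rail [536.37501448 213.28872988  75.        ]
rail [533.43806876 202.74080266  75.        ]
rail [459.29639691 221.91162782  75.        ]
rail [463.112444   239.20887871  75.        ]
[499.79287784 221.80660417  74.3350231 ]
203 [496.6347751  223.58153667  73.43704299] [224.23152709 112.36945813]
((484.6327209472656, 225.91949462890625), (25.74810791015625, 106.65032958984375), 78.71138763427734)
```

Run:
```python
from h import *
s=bot.state();print(s['position'],np.array(s['orientation']).round(4))
O=np.array(s['orientation']);print('y yaw',np.degrees(np.arctan2(O[1,1],O[0,1])),'x yaw',np.degrees(np.arctan2(O[1,0],O[0,0])))
```

```text
[ 235.00700171 -551.425654    249.53077122] [[ 9.20e-01  3.92e-01 -5.00e-04]
 [ 3.92e-01 -9.20e-01  1.60e-03]
 [ 2.00e-04 -1.70e-03 -1.00e+00]]
y yaw -66.92353178742614 x yaw 23.07644948795409
```

{"fn": "apply_moves", "kwargs": {"moves": [[[25,35,0],-2,100],[[70,92,0],-4,100],[[115,150,0],-7,100],[[160,210,-5],-10,100],[[205,270,-10],-13,100],[[245,325,-20],-15,100],[[267,355,-25],-15,100],[[277,366,-30],-15,100]]}}

```text
clock: 1.1
position: [513.2, -183.4, 219.8]
orientation: [[0.99, 0.142, -0.0], [0.142, -0.99, 0.001], [-0.0, -0.001, -1.0]]
force: [-0.0, -0.7, 1.1]
width: 85.4
```

Run:
```python
from h import *
P,p,d=snap('wrist','w1')
s=bot.state();print(s['clock'],s['position'],s['width'])
W=cloud(P,d)
print(P['R'].round(3),P['t'])
```

```text
1.15 [ 515.15524537 -180.12054554  218.81456776] 85.42024117384695
[[ 0.142 -0.99  -0.001]
 [-0.947 -0.136  0.289]
 [-0.287 -0.04  -0.957]] [-254.60559078  433.14007095  489.44254215]
```

View pics/w1.png

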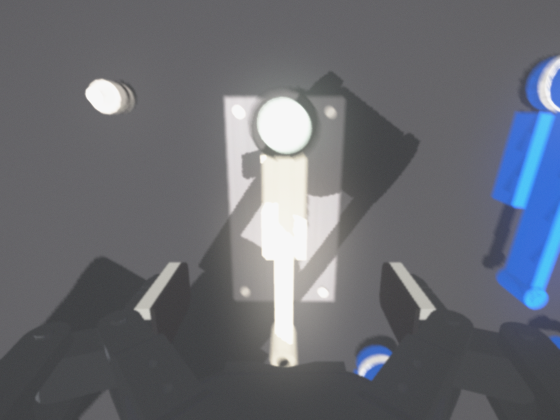

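The wrist view shows the cream arm: barrel top at (285,124), boss at (284,362), and the rib running along u≈284. The tool is still settling, so I'll measure again at rest.

Run:
```python
from h import *
for i in range(3):
    s=bot.state();P,p,d=snap('wrist','w2');print(s['clock'],s['position'],s['joint_velocities'].round(3) if hasattr(s['joint_velocities'],'round') else s['joint_velocities'])
f=210/np.tan(np.radians(P['fov_y'])/2);print(f)
W=cloud(P,d)
g=cv2.resize(p[80:380,220:350],None,fx=3,fy=2,interpolation=cv2.INTER_CUBIC);cv2.imwrite('pics/w2c.png',g)
m=(W[...,2]>110)&(W[...,2]<125)&(W[...,0]>360)&(W[...,0]<610)&(abs(W[...,1]+190)<45)
Q=W[m];print(len(Q),np.median(Q[:,2]),np.ptp(Q,axis=0))
k=(Q[:,0]>400)&(Q[:,0]<535);l=cv2.fitLine(Q[k][:,:2].astype(np.float32),cv2.DIST_L1,0,.01,.01).ravel();print(l,np.degrees(np.arctan2(l[1],l[0])))
print(cv2.minEnclosingCircle(Q[Q[:,0]>549][:,:2].astype(np.float32)))
```

```text
1.15 [ 515.15524537 -180.12054554  218.81456776] [-0.069 -0.018  0.02  -0.033  0.025 -0.118]
1.2 [ 513.54563305 -182.25360155  219.06940015] [-0.063 -0.018  0.006 -0.044  0.014 -0.056]
1.25 [ 512.55105279 -184.01609233  219.42007238] [-0.049 -0.011  0.005 -0.02   0.006 -0.018]
324.735290193637
7295 117.58828593418815 [218.16920042  61.38497871  10.92325074]
[ 9.8954380e-01  1.4423269e-01  4.8936841e+02 -1.8803062e+02] 8.292849
((572.7633666992188, -176.1507568359375), 25.07917022705078)
```

View pics/w2c.png

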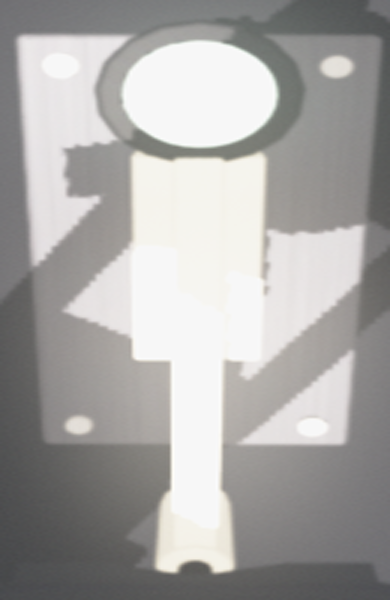

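{"fn": "apply_moves", "kwargs": {"moves": [[[-1,1,-15],0,100],[[-1,1,-40],0,100],[[-1,1,-65],0,100],[[-1,1,-88],0,100],[[-1,1,-103],0,100],[[-1,1,-112],0,100],[[-1,1,-117],0,100],[[-1,1,-117],0,80]]}}

```text
clock: 2.3
position: [511.3, -185.1, 103.4]
orientation: [[0.99, 0.14, 0.0], [0.14, -0.99, -0.0], [0.0, 0.0, -1.0]]
force: [-0.5, -0.0, 0.1]
width: 69.9
```

{"fn": "apply_moves", "kwargs": {"moves": [[[0,0,0],0,50],[[0,0,0],0,30],[[0,0,0],0,15],[[0,0,0],0,0],[[0,0,0],0,0],[[0,0,0],0,0],[[0,0,0],0,0],[[0,0,0],0,0]]}}

```text
clock: 3.3
position: [511.4, -184.9, 103.7]
orientation: [[0.99, 0.141, 0.0], [0.141, -0.99, 0.0], [0.0, -0.0, -1.0]]
force: [-0.6, 0.9, 5.9]
width: 11.2
```

Run:
```python
from h import *
s=bot.state();print(s['clock'],s['position'],s['width'],s['force'],s['ft_torque'])
P,p,d=snap('wrist','w3');P,q,d=snap('scene','s3')
cv2.imwrite('pics/c3.png',np.hstack([p[:, :],cv2.resize(q[150:290,200:280],None,fx=3,fy=3)]))
```

```text
3.3 [ 511.38141418 -184.88772771  103.6779816 ] 11.179309723685474 [-0.58343955  0.91868414  5.93602086] [0.28815484 0.14587912 0.01779707]
```

View pics/c3.png

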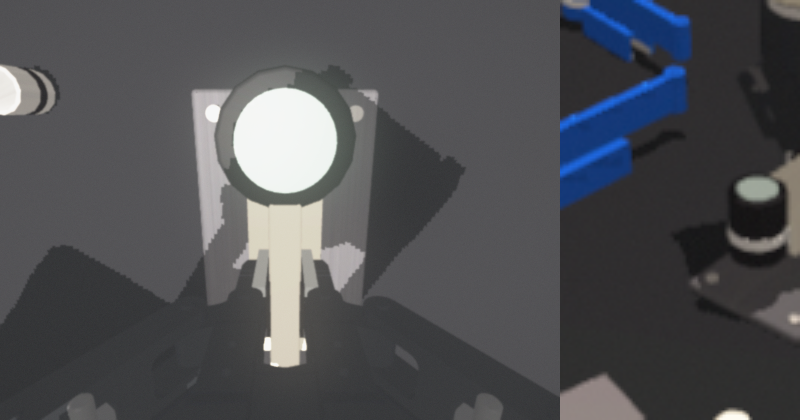

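The wrist view shows both pads on the rib, at about (262,270) and (307,270), with the barrel centred at (285,140) and the opening at 11 mm. Now I'll lift straight up.

{"fn": "apply_moves", "kwargs": {"moves": [[[0,0,5],0,0],[[0,0,12],0,0],[[0,0,20],0,0],[[0,0,28],0,0],[[0,0,36],0,0],[[0,0,44],0,0],[[0,0,48],0,0],[[0,0,50],0,0]]}}

```text
clock: 4.4
position: [511.3, -185.0, 153.6]
orientation: [[0.99, 0.141, 0.0], [0.141, -0.99, -0.0], [0.0, 0.0, -1.0]]
force: [-0.1, 0.6, -3.6]
width: 10.9
```

Run:
```python
from h import *
s=bot.state();print(s['clock'],s['position'],s['width'],s['force'],s['ft_torque'])
P,p,d=snap('wrist','w4');P,q,d=snap('scene','s4')
cv2.imwrite('pics/c4.png',np.hstack([p[:, 100:460],cv2.resize(q[150:290,220:360],None,fx=3,fy=3)]))
```

```text
4.4 [ 511.2729941  -184.96952414  153.59910389] 10.91299897874676 [-0.08537361  0.57734231 -3.64548857] [0.00643933 0.03318734 0.00096227]
```

View pics/c4.png

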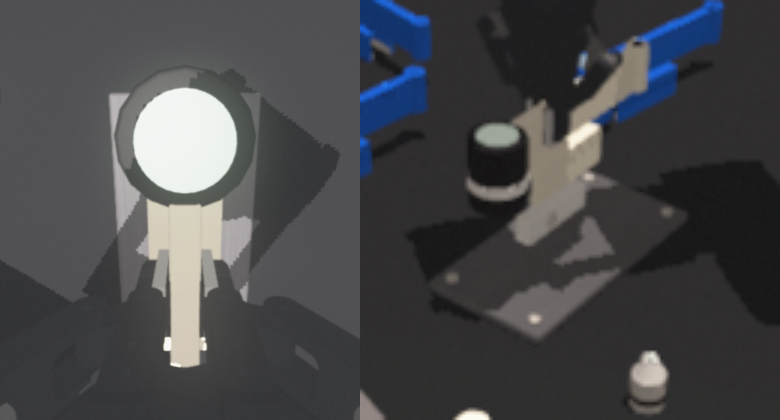

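The arm is off the rail and level; the scene crop shows the saddle clear of the stand. The wrist picture of the barrel hasn't changed, so it isn't slipping. Next is the carry, done smoothly and high enough to clear everything.

{"fn": "apply_moves", "kwargs": {"moves": [[[0,3,12],0,0],[[0,12,28],-1,0],[[0,28,42],-2,0],[[0,52,50],-4,0],[[0,82,50],-6,0],[[0,116,50],-8,0],[[0,152,50],-10,0],[[0,188,50],-12,0]]}}

```text
clock: 5.5
position: [511.2, 4.7, 204.5]
orientation: [[0.998, -0.07, 0.001], [-0.07, -0.998, 0.0], [0.001, -0.0, -1.0]]
force: [1.0, -0.4, -4.6]
width: 10.8
```

{"fn": "apply_moves", "kwargs": {"moves": [[[0,36,0],-2,0],[[0,72,0],-4,0],[[0,108,0],-7,0],[[0,140,0],-9,0],[[-1,168,0],-11,0],[[-2,190,0],-13,0],[[-2,205,0],-14,0],[[-2,212,0],-14.5,0]]}}

```text
clock: 6.5
position: [509.0, 216.3, 204.3]
orientation: [[0.949, -0.315, 0.001], [-0.315, -0.949, 0.001], [0.001, -0.001, -1.0]]
force: [0.2, -0.5, -4.1]
width: 11.0
```

{"fn": "apply_moves", "kwargs": {"moves": [[[0,3,0],0,0],[[0,4,0],0,0],[[0,4,0],0,0],[[0,4,0],0,0],[[0,4,0],0,0],[[0,4,0],0,0],[[0,4,0],0,0],[[0,4,0],0,0]]}}

```text
clock: 7.5
position: [509.2, 219.0, 203.3]
orientation: [[0.949, -0.316, 0.0], [-0.316, -0.949, 0.0], [0.0, -0.0, -1.0]]
force: [-0.1, 0.4, -5.0]
width: 11.0
```

Run:
```python
from h import *
s=bot.state();print(s['clock'],s['position'],s['width'],s['force'],s['ft_torque']);O=np.array(s['orientation']);print(np.degrees(np.arctan2(O[1,0],O[0,0])))
P,p,d=snap('wrist','w5')
W=cloud(P,d)
m=(W[...,2]>s['position'][2]+5)&(W[...,2]<s['position'][2]+25)
Q=W[m];
f=O[:,0];t=s['position'];L=(Q-t)@O
print(len(L),np.median(L[:,2]))
b=L[(L[:,0]>37)&(L[:,0]<95)];print('barrel in tool',cv2.minEnclosingCircle(b[:,:2].astype(np.float32)),np.median(b,axis=0))
v,u=np.nonzero(m);print(u.min(),u.max(),v.min(),v.max())
P,q,d2=snap('top','t5');
cv2.imwrite('pics/c5.png',np.hstack([p[:, 80:480],cv2.resize(q[165:295,70:200],None,fx=3,fy=3.23)]))
```

```text
7.5 [509.18530318 219.03062867 203.26462559] 11.01448802963756 [-0.11963745  0.37761505 -4.97754685] [ 0.04014105 -0.00981773 -0.05062079]
-18.424163037930757
22652 -13.926041873419498
barrel in tool ((62.045658111572266, -0.10424131155014038), 25.5078125) [ 64.95283029   0.31407151 -13.98118078]
185 381 65 366
```

View pics/c5.png

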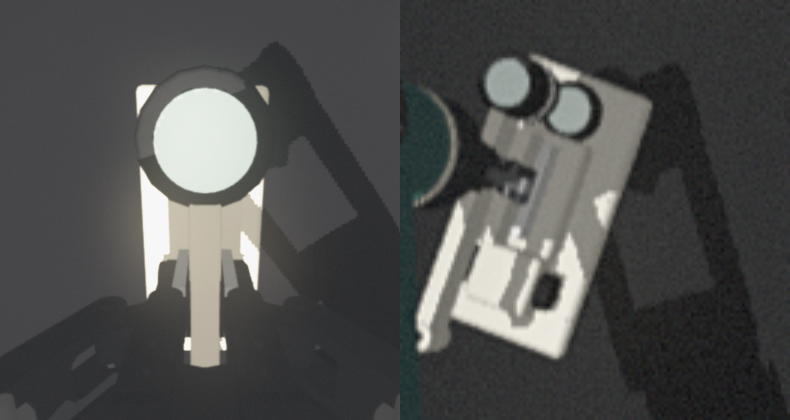

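Run:
```python
from h import *
P,p,d=load('w5');s=bot.state();O=np.array(s['orientation']);t=np.array(s['position'])
W=cloud(P,d);m=(W[...,2]>10)&(W[...,2]<35)&(np.abs(W[...,1]-220)<130)
L=(W-t)@O
for v in range(100,260,20):
    r=m[v]; 
    if r.sum()>4: y=L[v,r,1];x=L[v,r,0];print(v,x.mean().round(1),y.min().round(1),y.max().round(1),np.median(W[v,r,2]).round(1))
P,p,d=load('scene0')
cv2.imwrite('pics/sc.png',cv2.resize(p[275:360,355:495],None,fx=5.7,fy=5.7,interpolation=cv2.INTER_CUBIC))
```

```text
100 81.5 -62.2 56.1 20.8
180 8.3 -61.2 57.0 20.1
200 -11.2 -61.6 55.3 21.5
220 -31.9 -61.7 55.9 21.3
240 -53.3 -61.9 55.7 21.4
```

View pics/sc.png

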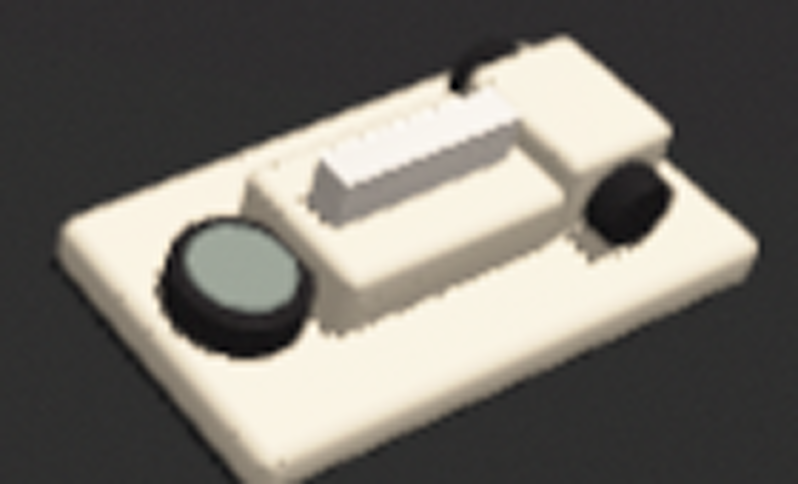

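Run:
```python
from h import *
P,p,d=load('scene0')
for q,z in [((243,268),40),((322,160),75),((349,187),75),((493,92),75),((522,118),75)]: print(px(P,355+(q[0]+.5)/5.7-.5,275+(q[1]+.5)/5.7-.5,z).round(1))
s=bot.state();O=np.array(s['orientation']);t=np.array(s['position'])
print('barrel now',t+O@[62,-.1,0])
```

```text
[566.4 201.8  40. ]
[535.5 207.1  75. ]
[540.  220.3  75. ]
[461.1 232.1  75. ]
[465.6 245.7  75. ]
barrel now [568.01168924 199.54239562 203.25453606]
```

The three views agree on the mount to within 4 mm. I'll centre on the compromise, about +2 mm in y, and go down to the final height.

{"fn": "apply_moves", "kwargs": {"moves": [[[0,0,-4],0,0],[[0,1,-10],0,0],[[0,2,-17],0,0],[[0,2,-22],0,0],[[0,2,-26],0,0],[[0,2,-28],0,0],[[0,2,-28],0,0],[[0,2,-28],0,0]]}}

```text
clock: 8.6
position: [509.4, 221.1, 175.5]
orientation: [[0.949, -0.316, 0.0], [-0.316, -0.949, 0.0], [0.0, -0.0, -1.0]]
force: [0.1, 0.7, -4.2]
width: 11.4
```

{"fn": "apply_moves", "kwargs": {"moves": [[[0,0,0],0,0],[[0,0,0],0,0],[[0,0,0],0,0],[[0,0,0],0,0],[[0,0,0],0,0],[[0,0,0],0,0],[[0,0,0],0,0],[[0,0,0],0,0]]}}

```text
clock: 9.6
position: [509.2, 221.0, 175.2]
orientation: [[0.949, -0.316, -0.0], [-0.316, -0.949, 0.0], [-0.0, -0.0, -1.0]]
force: [-1.0, 0.4, -4.5]
width: 10.9
```

Run:
```python
from h import *
s=bot.state();O=np.array(s['orientation']);t=np.array(s['position']);print(s['clock'],t,s['width'],s['force'],np.abs(s['joint_velocities']).max())
P,p,d=snap('wrist','w6');W=cloud(P,d);L=(W-t)@O
m=(L[...,2]<-5)&(L[...,2]>-25);b=L[m];b=b[(b[:,0]>37)&(b[:,0]<95)]
print(cv2.minEnclosingCircle(b[:,:2].astype(np.float32)))
k=b[np.hypot(b[:,0]-62,b[:,1])<18];A=np.c_[k[:,:2],np.ones(len(k))];print('top plane tilt',np.linalg.lstsq(A,k[:,2],rcond=None)[0])
P,q,d=snap('scene','s6');snap('top','t6')
cv2.imwrite('pics/c6.png',np.hstack([p[:, 80:480],cv2.resize(q[210:350,350:483],None,fx=3,fy=3)]))
```

```text
9.6 [509.1755976  221.03520449 175.24080575] 10.927409957418899 [-0.98260125  0.36159211 -4.52784127] 0.0008857636399542188
((62.02860641479492, 0.1778620332479477), 25.54875946044922)
top plane tilt [-9.85932158e-03  9.64188352e-04 -1.37453390e+01]
```

View pics/c6.png

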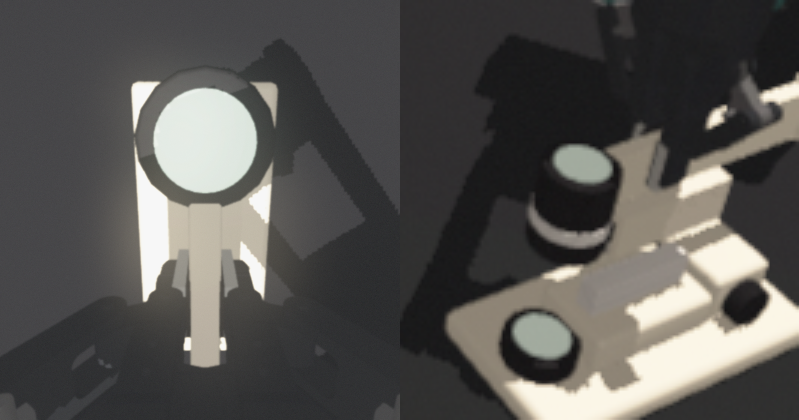

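View pics/t6.png

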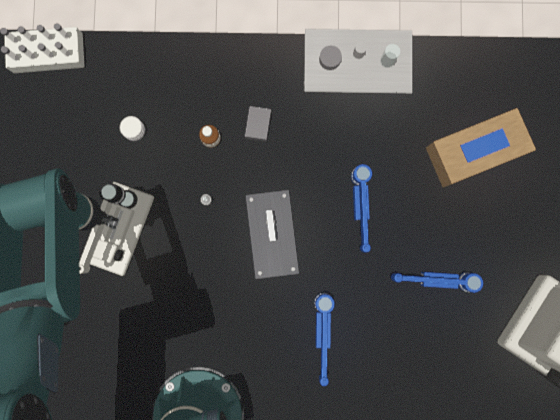

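The wrist view has the barrel centred over the mount, with base edges at u≈132 and 277 around the arm at u≈205. The scene view shows clear air above the rail. In the top view all the bystanders are where they started. I'm handing it in.

Run:
```python
from rig import bot
print(bot.close_job()); s=bot.state(); print(s['clock'],s['position'],s['width'])
```

```text
the job is handed in; nothing more can be done
None
the job is handed in; nothing more can be done
```

I gripped the cream condenser arm across its rib at the balance point and lifted it straight off the sprung catch. I then carried it level to the microscope mount and handed the job in while holding it there, at about 9.8 s. No verdict was reported.

Last checks before handing in:
- **Grip:** the fingers had closed to about 11 mm on the rib. The barrel's axis measured 62 mm ahead of the tool, as it should be at the balance point.
- **Level and still:** the barrel's top was tilted by about 0.6°, and the joints were nearly at rest (under 0.001 rad/s).
- **Height:** the tool was at z = 175 mm, which puts the balance point at about 173 mm. That leaves roughly 40 mm of air between the saddle's feet and the rail.
- **Force and bystanders:** the tool carried only about 4.5 N, which fits the part's own weight. The bystanders looked unmoved in the top view.

**Disagreement:** the three cameras differed by about 4 mm on where the mount sits sideways. I placed the arm at a compromise between them, so it should be within about 3 mm of true, against a 12 mm limit.

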